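# Clamp the litho plate

### The job

Two drawing boards lie side by side, each with a sprung hold-down bar standing open. Press the red grip of the bar on the board with the blue-grey metal plate down until its catch snaps over it and the bar stays down by itself, then let go. Leave the bar of the white paper's board standing open and the magnifying glass where it lies.

Things in the scene. Friction and masses are not known exactly. Their poses are not given: they have to be found in the camera images.
- plate_grip (a point): Where to press: middle of the width of the top of the red grip (70 x 40 mm) on the metal plate's bar, 25 mm from the grip's free end. x points along the bar to its hinge (far from the robot), z out of the top. The hinge axle is 155 mm from here along the bar, 22 mm below. Height 107 mm open, 48 mm caught (0.40 rad lower); going down it also moves 21 mm level towards the free end.
- plate_bar (a joint): Angle (rad) of the aluminium bar (195 x 36 mm) on the left edge (seen from the robot) of the metal plate's plywood board, 300 x 190 mm: 0 open, 0.40 level and caught, 0.43 hard stop. A spring lifts it unless caught; pressing takes 3 to 5 N, about 8 N near the catch: a dark block 48 mm high, 50 mm in front of the press point when down. Press to the stop, lift straight off.
- paper_bar (a joint): Angle (rad) of the identical red-gripped bar on the other board, the one with white paper and a yellow and black knife on it: 0 standing open, growing as it is pressed. It must stay open. Either board may be the left one; each is turned up to 17 degrees, their centres 280 mm or more apart.
- magnifier: Magnifying glass lying loose on the blue-grey metal plate (235 x 147 mm, its top 17 mm above the table), beside the bar: steel rim 86 mm across and 10 mm high, black handle, 190 mm long over all. Origin: centre of the lens, on its underside; the handle points along its -x axis.

How it is judged:
By the outcome, as a careful person would: the job done as asked, in the order asked, and still so for the second after the job is handed in, with the robot touching nothing.
It also fails if it takes over 32 s, if anything falls off the work surface, if the arm or the gripper's body presses on something with over 40 N, if the wrist force passes 120 N, or if a joint passes its speed limit or range.

### The arm

A 7-joint arm with a two-finger parallel gripper is mounted at the origin on the work surface. World frame = base frame: x ahead of the robot, y to its left, z up, the work surface at z = 0. Lengths are in m, angles in rad, forces in N, time in s.
With the tool pointing down it reaches from about 0.4 to 0.875 m from the base axis. Payload 19.3 kg.
Tool frame: the origin (TCP) lies at the very end of the fingers, on their centre line; the grasp point (between the pads) lies 19 mm behind it; z points along the fingers, y is the line along which they close (so a half turn about z gives the same grasp; the last joint's range is limited). The gripper opens to 85 mm and grips with 20 to 120 N. Pads are 22 mm wide; open, the fingers measure 114 mm over their backs; the gripper's body (76 mm by 85 mm) begins 54 mm behind the grasp point. The pads swing forward as they close: fully open they stand 13 mm farther back than shut.
Start: joints at [1.246, 0.521, -0.036, 1.599, 0.021, 1.021, -0.113], TCP at [0.158, -0.605, 0.231] pointing down, gripper open.
Joint ranges: [-2.91, 2.91], [-0.3, 2.13], [-1.5, 1.42], [0.17, 2.43], [-1.26, 4.41], [0.16, 1.93], [-2.52, 2.52]. Speed limits (rad/s): [1.89, 1.89, 2.39, 2.39, 3.01, 3.01, 3.01].

### API

Orientations are given as [roll, pitch, yaw] about the fixed x, y, z axes, in that order (R = Rz(yaw) Ry(pitch) Rx(roll)).
In Python, from workcell import bot gives the robot as it stands.
- The arm moves only by the tool jog_arm, never from a script. Its argument "motion" is a list of rows, each a list of 5 numbers: the shift along the tool's x, y, z scaled (see below), then the turn about the tool's z scaled (see below), then the opening, from 0 (shut) to 1 (fully open). A call has 1 to 12 rows; each row shifts and turns the commanded pose from where the row before left it, along the tool's axes as they then stand; what a row does not reach is not made up. The controller multiplies each number of a shift by 30 mm and each number of a turn by 0.08 rad. A row lasts 1/10 s, in which the tool goes at most 50 mm and 8.59 degrees, less where a joint would pass 70% of its speed; a pose out of reach is approached as far as the arm can. A call with a number of a shift or a turn outside -1 to 1 is refused whole. A call with a gripper value outside its range is refused whole. The fingers move at their own pace and stop on an object; "newtons" is the grip in N (left out, the last holds). Time passes only in rows, so rows that do not move let the fingers close. It gives the time, the measured TCP pose, the force, the opening and the grip force at its end, in the units of the state.
- bot.observe(): the state, without advancing time (a new reading comes with each control period).
- bot.grab_frame(name): name is "scene" or "top" or "wrist"; returns a dict with "pixels" (480x640x3 uint8, red, green, blue), "fovy" (degrees; the focal length in pixels is half the picture's height over the tangent of half this angle, whatever the lens; pixels are square), "cx", "cy" (the principal point, pixels), "rvec" (rotation vector, rad) and "tvec" (3), from world to camera coordinates, as OpenCV has them; the wrist camera has in their place "mount" (4x4, takes a point from camera to tool coordinates, whose origin is the TCP and whose axes are the flange's). Camera axes: x right, y down, z forward; pixel columns grow to the right and rows downward; lengths in m; the calibration is good to about 2 mm. The wrist camera is an equidistant fisheye: a pixel r from the principal point sees the ray r / f radians off the axis. A picture is of the moment at which its call begins: read the wrist's pose just before it. There is no depth.
- bot.job_done(): hands the job in; it is judged then, once.
The state is a dict: "clock": time; "qpos": joint angles; "qd": joint speeds; "joint_efforts": joint torques, N m; "position": TCP position; "tool_rot": TCP orientation; "force": force on the tool from outside, world axes, zero at the start; "moment": the same for the moment, N m; "grip_width": finger opening in m; "finger_force": force on a finger pad.
Only numpy, scipy, OpenCV 4.12 (cv2) and the standard library are available. Lean on these libraries where they do the work, as an engineer would, in place of code of your own. Each camera call takes 0.05 s, during which the arm holds its last target. There are 200 camera calls.

## Working session

There is one attempt and no reset: what is moved stays moved. The work goes in short steps, Python scripts to look and compute and a tool call to move; the robot and the scene stay as the last step left them, time stands still between calls to the robot, and variables do not carry over. Pictures are saved under pics/ and viewed, at most 10 in all, crops included, and the job is handed in when it is done.

Besides the shell and the picture viewer there is one more tool, called by a JSON object that holds its "api" and its "payload". jog_arm: Moves the arm, as the interface text tells. Shifts and turns lie within -1 to 1; 1 stands for 30 mm of shift or 0.08 rad of turn. Its arguments: {"type":"object","properties":{"motion":{"type":"array","items":{"type":"array","items":{"type":"number"}}},"newtons":{"type":"number"}},"required":["motion"]}

```bash
mkdir -p pics; cat > h.py <<'E'
import numpy as np, cv2
from workcell import bot
def K(f):
    F=f["pixels"].shape[0]/2/np.tan(np.radians(f["fovy"])/2); return F
def ray(f,u,v):
    F=K(f); R,_=cv2.Rodrigues(np.array(f["rvec"],float)); t=np.array(f["tvec"],float).ravel()
    d=R.T@np.array([(u-f["cx"])/F,(v-f["cy"])/F,1.]); return -R.T@t, d/np.linalg.norm(d)
def plane(f,u,v,z):
    o,d=ray(f,u,v); return o+d*(z-o[2])/d[2]
def cross(r1,r2):
    (a,d),(b,e)=r1,r2
    s=np.linalg.lstsq(np.c_[d,-e],b-a,rcond=None)[0]; p,q=a+s[0]*d,b+s[1]*e
    return (p+q)/2,np.linalg.norm(p-q)
def red(im):
    h=cv2.cvtColor(im,cv2.COLOR_RGB2HSV); m=((h[...,0]<8)|(h[...,0]>172))&(h[...,1]>140)&(h[...,2]>60)
    return m.astype(np.uint8)
def blobs(m,amin=60):
    n,l,s,c=cv2.connectedComponentsWithStats(m); return [(s[i,4],c[i].round(1),cv2.boxPoints(cv2.minAreaRect(np.argwhere(l==i)[:,::-1].astype(np.float32))).round(0).tolist()) for i in range(1,n) if s[i,4]>amin]
E
python3 - <<'E'
from h import *
fs={n:bot.grab_frame(n) for n in("scene","top")}
import pickle; pickle.dump(fs,open("f.pkl","wb"))
for n,f in fs.items():
    cv2.imwrite(f"pics/{n}0.png",f["pixels"][...,::-1]); print(n,ray(f,320,240),f["fovy"])
    for b in blobs(red(f["pixels"])): print(b)
print(bot.observe())
E
```

```text
scene (array([ 1.05994836, -0.76827125,  0.94690291]), array([-0.35773467,  0.63105368, -0.68832926])) 43.36740718227173
(np.int32(415), array([335.7, 155.3]), [[320.0, 154.0], [327.0, 142.0], [352.0, 156.0], [344.0, 169.0]])
(np.int32(792), array([210.2, 286.8]), [[190.0, 279.0], [206.0, 265.0], [231.0, 294.0], [214.0, 308.0]])
top (array([0.44414128, 0.0255329 , 0.95751319]), array([ 0.18721253,  0.01021588, -0.98226631])) 56.907323446946194
(np.int32(711), array([186.6, 289.8]), [[176.0, 273.0], [197.0, 273.0], [197.0, 307.0], [176.0, 307.0]])
(np.int32(664), array([441.7, 297.1]), [[430.0, 313.0], [434.0, 278.0], [454.0, 281.0], [450.0, 315.0]])
{'clock': 0.1, 'qpos': array([ 1.24580706,  0.5219459 , -0.03635913,  1.59991189,  0.02118618,
        1.02108783, -0.11280203]), 'qd': array([ 0.00134273, -0.00102495,  0.0015205 , -0.0022611 , -0.00012474,
        0.00023177,  0.0006341 ]), 'joint_efforts': array([ 3.77138407e-03, -9.28492641e+01,  1.98424436e+00, -3.70534587e+01,
        1.81971397e-02,  5.27711440e-03, -1.47412629e-05]), 'position': array([ 0.15744645, -0.60455477,  0.23080223]), 'tool_rot': array([-3.14062445e+00,  3.86236518e-05,  2.54795835e-01]), 'force': array([ 1.05607767, -1.00164979,  0.10558064]), 'moment': array([ 0.02194947,  0.02663339, -0.02843987]), 'finger_force': 0.0, 'grip_width': 0.08535271972155568}
```

View pics/top0.png

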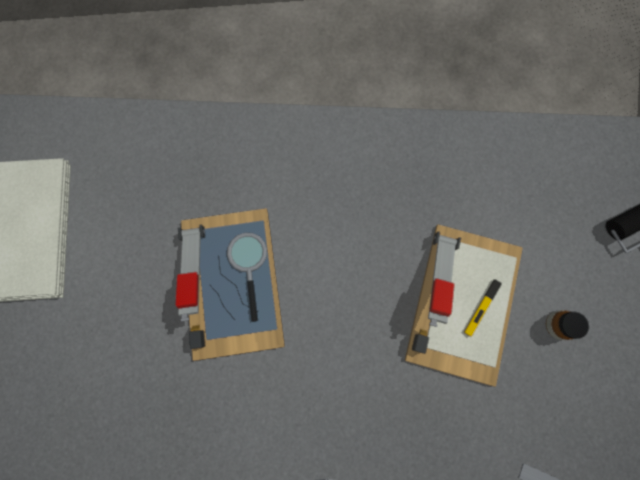

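View pics/scene0.png

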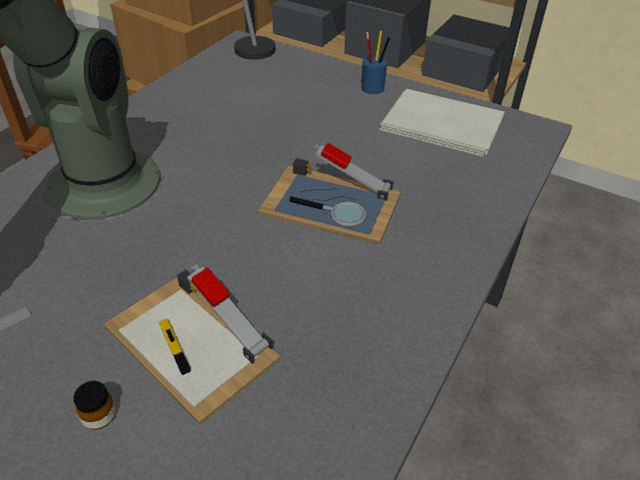

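The top view shows the metal plate's board on the left, with its red grip at (187,290), hinge at about (191,232) and catch at (197,340). The paper board is on the right, with its grip at (442,297). The scene view agrees: the target grip is at (336,155).

```bash
python3 - <<'E'
from h import *
import pickle; fs=pickle.load(open("f.pkl","rb")); t,s=fs["top"],fs["scene"]
c=np.array([plane(t,*p,0.015) for p in [(182,220),(267,209),(283,347),(194,360)]])
print("corners",c.round(3).tolist(),"sides",np.linalg.norm(c-np.roll(c,-1,0),axis=1).round(3))
yaws=[np.degrees(np.arctan2(*(a-b)[[1,0]])) for a,b in((c[0],c[3]),(c[1],c[2]))]; print("board yaw",yaws)
print("grip centroid",cross(ray(t,186.6,289.8),ray(s,335.7,155.3)), cross(ray(t,191,232),ray(s,384,187)))
for z in(.095,.107): print(z,[plane(t,u,v,z).round(3).tolist() for u,v in((176,307),(197,307),(176,273),(197,273))])
print("catch",plane(t,197,338,.048).round(3))
for n,f,(x,y,w,h) in(("t",t,(150,200,150,170)),("s",s,(250,120,160,130))):
    cv2.imwrite(f"pics/crop_{n}.png",cv2.resize(f["pixels"][y:y+h,x:x+w,::-1],None,fx=4 if n=="s" else 3.5,fy=4 if n=="s" else 3.5,interpolation=cv2.INTER_CUBIC))
E
```

```text
corners [[0.657, 0.338, 0.015], [0.689, 0.154, 0.015], [0.396, 0.103, 0.015], [0.364, 0.284, 0.015]] sides [0.187 0.297 0.184 0.298]
board yaw [np.float64(10.515725982340193), np.float64(9.947710156916957)]
grip centroid (array([0.50055412, 0.28822168, 0.09569977]), np.float64(0.0008167193673436035)) (array([0.62603041, 0.30872169, 0.03645918]), np.float64(0.001833821907990534))
0.095 [[0.467, 0.306, 0.095], [0.469, 0.266, 0.095], [0.533, 0.313, 0.095], [0.534, 0.272, 0.095]]
0.107 [[0.467, 0.302, 0.107], [0.469, 0.262, 0.107], [0.531, 0.309, 0.107], [0.533, 0.268, 0.107]]
catch [0.409 0.273 0.048]
```

View pics/crop_t.png

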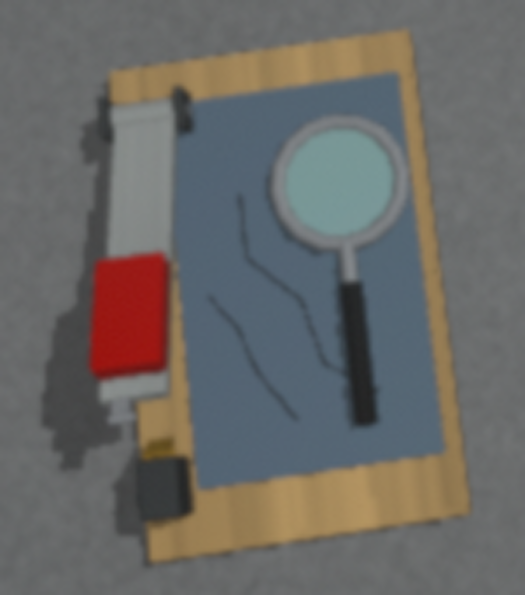

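The board sides come out at 0.298 x 0.186 m with a yaw of about 10.2°, and the hinge and grip agree with each other. The press point is at about (0.492, 0.285, 0.107). I'm moving there in two legs, staying at height with the fingers shut.

{"api": "jog_arm", "payload": {"motion": [[0.9, -0.63, 0, 0, 0], [0.9, -0.63, 0, 0, 0], [0.9, -0.63, 0, 0, 0], [0.9, -0.63, 0, 0, 0], [0.9, -0.63, 0, 0, 0], [0.9, -0.63, 0, 0, 0], [0.9, -0.63, 0, 0, 0], [0.9, -0.63, 0, 0, 0], [0.9, -0.63, 0, 0, 0], [0.9, -0.63, 0, 0, 0], [0.9, -0.63, 0, 0, 0], [0.9, -0.63, 0, 0, 0]]}}

```text
clock: 1.3
position: [0.4145, -0.3025, 0.2312]
tool_rot: [-3.141, 0.0, 0.255]
force: [0.3, -0.4, 0.0]
grip_width: -0.0004
finger_force: 0.0
```

{"api": "jog_arm", "payload": {"motion": [[0, 0, 0, 0.96, 0], [0.27, -0.85, 0, 0, 0], [0.27, -0.85, 0, 0, 0], [0.27, -0.85, 0, 0, 0], [0.27, -0.85, 0, 0, 0], [0.27, -0.85, 0, 0, 0], [0.27, -0.85, 0, 0, 0], [0.27, -0.85, 0, 0, 0], [0.27, -0.85, 0, 0, 0], [0.27, -0.85, 0, 0, 0], [0.27, -0.85, 0, 0, 0], [0.27, -0.85, 0, 0, 0]]}}

```text
clock: 2.5
position: [0.4518, -0.0108, 0.2312]
tool_rot: [-3.142, 0.0, 0.178]
force: [0.2, 0.3, 0.3]
grip_width: -0.0001
finger_force: 0.0
```

{"api": "jog_arm", "payload": {"motion": [[0.27, -0.85, 0, 0, 0], [0.27, -0.85, 0, 0, 0], [0.27, -0.85, 0, 0, 0], [0.27, -0.85, 0, 0, 0], [0.27, -0.85, 0, 0, 0], [0.27, -0.85, 0, 0, 0], [0.27, -0.85, 0, 0, 0], [0.27, -0.85, 0, 0, 0], [0.27, -0.85, 0, 0, 0], [0.27, -0.85, 0, 0, 0], [0.27, -0.85, 0, 0, 0], [0, 0, 0, 0, 0]]}}

```text
clock: 3.7
position: [0.4893, 0.2834, 0.2309]
tool_rot: [-3.14, 0.001, 0.182]
force: [-0.3, -0.4, 0.5]
grip_width: -0.0004
finger_force: 0.0
```

{"api": "jog_arm", "payload": {"motion": [[0.1, -0.04, 0.9, 0, 0], [0, 0, 0.9, 0, 0], [0, 0, 0.9, 0, 0], [0, 0, 0.5, 0, 0], [0, 0, 0, 0, 0]]}}

```text
clock: 4.2
position: [0.4917, 0.2806, 0.1333]
tool_rot: [3.14, 0.003, 0.178]
force: [-0.9, -0.0, 0.4]
grip_width: 0.0001
finger_force: 0.0
```

```bash
python3 - <<'E'
from h import *
o=bot.observe(); f=bot.grab_frame("wrist"); im=f["pixels"]; cv2.imwrite("pics/w1.png",im[...,::-1])
from scipy.spatial.transform import Rotation as Ro
M=np.array(f["mount"]); R=Ro.from_euler("xyz",o["tool_rot"]).as_matrix(); F=K(f)
print(o["position"],M.round(3).tolist())
def w(u,v,z):
    d=np.array([u-f["cx"],v-f["cy"]]); r=np.hypot(*d); a=r/F; d=np.r_[d/r*np.sin(a),np.cos(a)]
    p=o["position"]+R@M[:3,3]; d=R@M[:3,:3]@d; return (p+d*(z-p[2])/d[2]).round(4)
for b in blobs(red(im),200):
    print(b); 
    for p in b[2]: print(p,w(*p,.1),w(*p,.112))
E
```

```text
[0.49170712 0.2805575  0.13334454] [[-0.001, -0.957, -0.289, 0.074], [1.0, -0.001, -0.0, -0.0], [-0.0, -0.289, 0.957, -0.142], [0.0, 0.0, 0.0, 1.0]]
(np.int32(8713), array([299.5, 245.6]), [[263.0, 324.0], [263.0, 188.0], [341.0, 188.0], [341.0, 324.0]])
[263.0, 324.0] [0.4598 0.3036 0.1   ] [0.467  0.3029 0.112 ]
[263.0, 188.0] [0.5331 0.3133 0.1   ] [0.5353 0.3119 0.112 ]
[341.0, 188.0] [0.5396 0.2765 0.1   ] [0.5413 0.2777 0.112 ]
[341.0, 324.0] [0.4675 0.2619 0.1   ] [0.4741 0.2641 0.112 ]
```

View pics/w1.png

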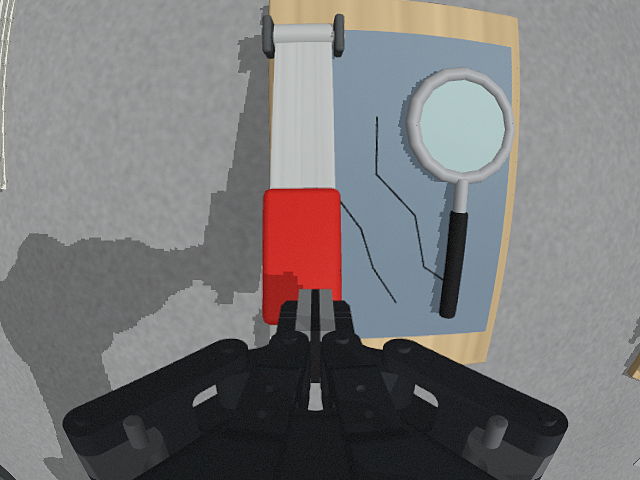

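The wrist view shows the shut fingertips over the free half of the red grip at (315,300). They sit about 6 mm right of the grip's midline, and the magnifier is well clear at (460,200). I'll shift sideways, then press along the arc.

{"api": "jog_arm", "payload": {"motion": [[0.1, -0.2, 0, 0, 0], [0, 0, 0.4, 0, 0], [0, 0, 0.4, 0, 0], [-0.12, 0, 0.2, 0, 0], [-0.23, 0, 0.4, 0, 0], [-0.18, 0, 0.4, 0, 0], [0, 0, 0, 0, 0]]}}

```text
clock: 4.95
position: [0.4778, 0.2849, 0.08]
tool_rot: [3.141, 0.002, 0.178]
force: [-0.1, 0.0, 2.4]
grip_width: -0.0003
finger_force: 1.3
```

{"api": "jog_arm", "payload": {"motion": [[-0.12, -0.05, 0.4, 0, 0], [-0.08, 0, 0.35, 0, 0], [-0.05, 0, 0.3, 0, 0], [0, 0, 0.1, 0, 0], [0, 0, 0, 0, 0]]}}

```text
clock: 5.45
position: [0.471, 0.2854, 0.0465]
tool_rot: [3.141, 0.001, 0.178]
force: [-2.8, -1.5, 4.5]
grip_width: -0.0001
finger_force: 2.1
```

{"api": "jog_arm", "payload": {"motion": [[0, 0, 0.1, 0, 0], [0, 0, 0.1, 0, 0], [0, 0, 0, 0, 0]]}}

```text
clock: 5.75
position: [0.4709, 0.2855, 0.0417]
tool_rot: [3.141, 0.0, 0.178]
force: [-10.1, -5.2, 28.5]
grip_width: 0.0
finger_force: 14.7
```

The force has risen to 28 N, so this is the hard stop. I'm lifting straight off.

{"api": "jog_arm", "payload": {"motion": [[0, 0, -0.2, 0, 0], [0, 0, -0.4, 0, 0], [0, 0, -0.8, 0, 0], [0, 0, -0.9, 0, 0], [0, 0, -0.9, 0, 0], [0, 0, -0.9, 0, 0], [0, 0, -0.9, 0, 0], [0, 0, 0, 0, 0]]}}

```text
clock: 6.55
position: [0.4725, 0.2864, 0.1947]
tool_rot: [-3.139, -0.005, 0.178]
force: [0.6, 0.5, 0.3]
grip_width: 0.0002
finger_force: 0.0
```

```bash
python3 - <<'E'
from h import *
s=bot.grab_frame("scene"); w=bot.grab_frame("wrist")
a=s["pixels"][110:330,150:420]; a=cv2.resize(a,(540,440)); b=w["pixels"][:400]
b=cv2.resize(b,(256,160)); out=np.zeros((440,800,3),np.uint8); out[:,:540]=a; out[:160,540:796]=b
cv2.imwrite("pics/end.png",out[...,::-1])
for x in blobs(red(s["pixels"])): print(x)
print(bot.observe()["force"])
E
```

```text
(np.int32(384), array([328.7, 172.2]), [[313.0, 175.0], [316.0, 162.0], [344.0, 169.0], [341.0, 182.0]])
(np.int32(794), array([210.2, 286.8]), [[189.0, 279.0], [206.0, 265.0], [231.0, 294.0], [214.0, 308.0]])
[-0.6275901  -0.03709502 -0.16560653]
```

View pics/end.png

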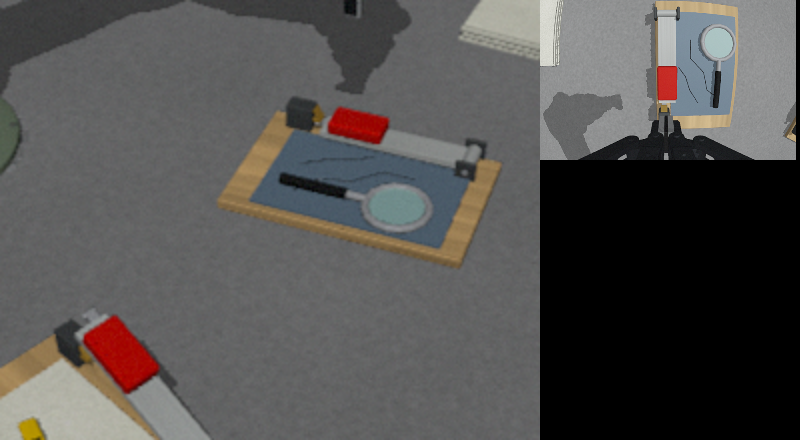

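The bar lies level under its catch (the grip moved from (336,155) to (329,172)). The paper bar's grip is unchanged at (210,287), the magnifier hasn't moved, and the arm is clear.

```bash
python3 -c "
from workcell import bot
print(bot.job_done())"
```

```text
the job is handed in; nothing more can be done
None
```

The metal plate's bar is pressed down and caught, the paper's bar still stands open, the magnifier has not moved, and I handed the job in at about 6.7 s with the arm clear.

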